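Slide a loaded bead under the gauge bridge

ROBOT

A 7-joint arm with a two-finger parallel gripper is mounted at the origin on the work surface. World frame = base frame: x ahead of the robot, y to its left, z up, the work surface at z = 0. Lengths are in m, angles in rad, forces in N, time in s.
With the tool pointing down it reaches from about 0.4 to 0.875 m from the base axis. Payload 19.3 kg.
Tool frame: the origin (TCP) lies at the very end of the fingers, on their centre line; the grasp point (between the pads) lies 19 mm behind it; z points along the fingers, y is the line along which they close (so a half turn about z gives the same grasp; the last joint's range is limited). The gripper opens to 85 mm and grips with 20 to 120 N. Pads are 22 mm wide; open, the fingers measure 114 mm over their backs; the gripper's body (76 mm by 85 mm) begins 54 mm behind the grasp point. The pads swing forward as they close: fully open they stand 13 mm farther back than shut.
Start: joints at [1.149, 0.521, -0.036, 1.599, 0.021, 1.021, -0.113], TCP at [0.215, -0.587, 0.196] pointing down, gripper open.
Joint ranges: [-2.91, 2.91], [-0.3, 2.13], [-1.5, 1.42], [0.17, 2.43], [-1.26, 4.41], [0.16, 1.93], [-2.52, 2.52]. Speed limits (rad/s): [1.89, 1.89, 2.39, 2.39, 3.01, 3.01, 3.01].

INTERFACE

Orientations are given as [roll, pitch, yaw] about the fixed x, y, z axes, in that order (R = Rz(yaw) Ry(pitch) Rx(roll)).
In Python, from workcell import observe, grab_frame, job_done gives the robot as it stands.
- The arm moves only by the tool move_arm, never from a script. Its argument "plan" is a list that holds one entry, the list of rows, each a list of 7 numbers: the shift along the tool's x, y, z each as a share of 0.02 m, from -1 to 1, then the turn, a rotation vector about the tool's x, y, z each as a share of 6 degrees, from -1 to 1, then the opening, from -1 (shut) to 1 (fully open). A call has exactly 10 rows; each row shifts and turns the commanded pose from where the row before left it, along the tool's axes as they then stand; what a row does not reach is not made up. A row lasts 1/10 s, in which the tool goes at most 50 mm and 8.59 degrees, less where a joint would pass 70% of its speed; a pose out of reach is approached as far as the arm can. A call with a number of a shift or a turn outside -1 to 1 is refused whole. A call with a gripper value outside its range is refused whole. The fingers move at their own pace and stop on an object; "grip_force" is the grip in N (left out, the last holds). Time passes only in rows, so rows that do not move let the fingers close, or fill a call up. It gives the time, the measured TCP pose, the force, the opening and the grip force at its end, in the units of the state.
- observe(): the state, without advancing time (a new reading comes with each control period).
- grab_frame(name): name is "side" or "top" or "wrist"; returns a dict with "color" (480x640x3 uint8, red, green, blue), "intrinsics" (3x3 intrinsics, pixels), "k1" (the pictures are not rectified: a ray, as slopes to the right and down, at radius r is drawn at 1 + k1 r^2 times it, then the intrinsics apply), "position" and "orientation" of the camera in the world; the wrist camera has in their place "tool_from_camera" (4x4, takes a point from camera to tool coordinates, whose origin is the TCP and whose axes are the flange's). Camera axes: x right, y down, z forward; pixel columns grow to the right and rows downward; lengths in m; the calibration is good to about 2 mm. A picture is of the moment at which its call begins: read the wrist's pose just before it. There is no depth.
- job_done(): hands the job in; it is judged then, once.
The state is a dict: "clock": time; "qpos": joint angles; "qd": joint speeds; "joint_efforts": joint torques, N m; "position": TCP position; "tool_rot": TCP orientation; "force": force on the tool from outside, world axes, zero at the start; "moment": the same for the moment, N m; "grip_width": finger opening in m; "finger_force": force on a finger pad.
Only numpy, scipy, OpenCV 4.12 (cv2) and the standard library are available. Lean on these libraries where they do the work, as an engineer would, in place of code of your own. Each camera call takes 0.05 s, during which the arm holds its last target. There are 200 camera calls.

TASK

Take the largest of the three beads out of the pocket tray and set it in the round recess of the flat wooden slide while the slide still lies outside the steel gauge. Then push the slide along the tabletop, without lifting it, in through the gauge's open mouth and under its low bridge until it is fully home against the back stop with the bead still in its recess. Leave the two small beads in their pockets and do not disturb the bowl, jars, scoop and pot.

Things in the scene. Friction and masses are not known exactly. Their poses are not given: they have to be found in the camera images.
- bead_large: the large drilled steel bead, a ball of 24 mm diameter (55 g); origin at its centre, axes roll with it. It starts in one of the three pockets (which one varies), centre 17 mm above the table
- bead_small1: a small drilled steel bead, ball of 16 mm diameter; origin at its centre; lies in another pocket, must stay there
- bead_small2: the other small steel bead, ball of 16 mm diameter; origin at its centre; lies in another pocket, must stay there
- pockets: black plastic pocket tray fixed to the table, 165 x 50 x 10 mm (x, y, z), three round pockets of 27 mm diameter and 5 mm depth in a row along its x axis, 50 mm apart, the middle one at its centre; origin at the centre of its underside
- slide: loose flat wooden slide, 110 x 90 x 18 mm (x, y, z), about 150 g, lying flat on the table in front of the gauge's mouth; origin at the centre of its underside; its +x end is the leading end, nearest the gauge. Too wide to be grasped; it is pushed by its edges
- slide_hole0 (a point): centre of the mouth of the slide's round recess (28 mm diameter, 8 mm deep), in the slide's top face 18 mm above the table and 30 mm ahead (+x) of the slide's origin. A bead seated in it has its centre 22 mm above the table and its top at 34 mm
- gauge: steel bead gauge fixed to the table, a U-shaped lane without floor. Its origin, at table level, is where the slide's origin lies when fully home; the slide goes in along the gauge's +x, its own +x the same way. Side rails 20 mm high, 12 mm wide, inner faces at y = +/-48 mm, from x = -45 to +55 mm; back stop 20 mm high, inner face at x = +55 mm
- gauge_mouth (a point): middle of the gauge's open mouth, on the table 85 mm before (-x of) the gauge's origin; here the flared 20 mm high guides stand about 66 mm either side of the lane's centre line, narrowing to 48 mm over the next 40 mm
- gauge_bridge (a point): middle of the underside of the gauge's bridge, a bar 14 mm wide across the lane at x = +30 mm of the gauge; underside 38 mm and top 50 mm above the table, screw heads on its posts up to 58 mm
- mortar: empty white ceramic mortar-shaped bowl, 124 mm wide, 70 mm high; origin at the centre of its underside; bystander
- jars: tower of three stacked plastic jars, 66 mm wide, 132 mm high; origin at the centre of its underside; bystander
- scoop: orange plastic scoop lying on the table, 158 mm long along its x axis, 56 mm wide, 27 mm high; origin on its underside between handle and pan; bystander
- pot: small empty terracotta pot, 94 mm wide, 80 mm high; origin at the centre of its underside; bystander
Mind the look-alikes: they are no part of the job. Leave any green or red look-alike of the slide alone.

How it is judged:
By the outcome, as a careful person would: the job done as asked, in the order asked, and still so for the second after the job is handed in, with the robot touching nothing.
It also fails if it takes over 72 s, if anything falls off the work surface, if the arm or the gripper's body presses on something with over 40 N, if the wrist force passes 120 N, or if a joint passes its speed limit or range.

## Working session

There is one attempt and no reset: what is moved stays moved. The work goes in short steps, Python scripts to look and compute and a tool call to move; the robot and the scene stay as the last step left them, time stands still between calls to the robot, and variables do not carry over. Pictures are saved under pics/ and viewed, at most 10 in all, crops included, and the job is handed in when it is done.

Besides the shell and the picture viewer there is one more tool, called after "Request:" as name([rows], argument=value, ...), one row to a line, values as JSON. move_arm: Moves the arm, as the interface text tells. Shift numbers are shares of 0.02 m and turn numbers shares of 6 degrees, none past 1 either way. Its arguments: {"type":"object","properties":{"plan":{"type":"array"},"grip_force":{"type":"number"}},"required":["plan"]}

```bash
mkdir -p pics; cat > h.py <<'E'
import numpy as np, cv2, json
from workcell import observe, grab_frame, job_done
from scipy.spatial.transform import Rotation as R
def rot(o):
    o=np.array(o,float)
    return o if o.shape==(3,3) else (R.from_euler('xyz',o).as_matrix() if o.size==3 else R.from_quat(o).as_matrix())
def snap(name,fn=None):
    s=observe(); f=grab_frame(name)
    if name=='wrist':
        T=np.array(f['tool_from_camera']); Rt=rot(s['tool_rot'])
        f['P']=np.array(s['position'])+Rt@T[:3,3]; f['R']=Rt@T[:3,:3]
    else: f['P']=np.array(f['position']); f['R']=rot(f['orientation'])
    if fn: cv2.imwrite('pics/'+fn,f['color'][:,:,::-1])
    return f
def ray(f,uv,z):
    K=np.array(f['intrinsics']); uv=np.array(uv,float).reshape(-1,1,2)
    n=cv2.undistortPoints(uv,K,np.array([f['k1'],0,0,0.]),None,None).reshape(-1,2)
    d=np.c_[n,np.ones(len(n))]@f['R'].T
    return f['P']+d*((z-f['P'][2])/d[:,2])[:,None]
def proj(f,X):
    X=np.atleast_2d(X); c=(X-f['P'])@f['R']
    return cv2.projectPoints(c,np.zeros(3),np.zeros(3),np.array(f['intrinsics']),np.array([f['k1'],0,0,0.]))[0].reshape(-1,2)
E
python3 - <<'E'
from h import *
s=observe(); print(s)
for n in ('top','side','wrist'):
    f=snap(n,n+'0.png'); print(n,f['P'],f['R'].round(3).tolist(),f['k1'],f['intrinsics'])
E
```

```text
{'clock': 0.0, 'qpos': array([ 1.1487966 ,  0.52201574, -0.03629312,  1.59997531,  0.02118425,
        1.02112993, -0.11282188]), 'qd': array([ 0.00065077,  0.00065981,  0.0005808 ,  0.00130245, -0.00060279,
        0.00094097,  0.00115539]), 'joint_efforts': array([ 1.89317703e-03, -9.27101898e+01,  1.98152415e+00, -3.69931054e+01,
        1.80624286e-02,  8.25020252e-03, -2.63600282e-05]), 'position': array([ 0.21518695, -0.58639083,  0.19583678]), 'tool_rot': array([-3.14045198e+00,  8.59192437e-05,  3.51729374e-01]), 'force': array([ 0.0975969 , -0.39660769, -0.02790176]), 'moment': array([ 0.07328992,  0.04906493, -0.032177  ]), 'finger_force': 0.0, 'grip_width': 0.08466402811006361}
top [ 4.19214621e-01 -1.14215314e-03  1.27142983e+00] [[0.015, -0.996, 0.084], [-1.0, -0.016, -0.011], [0.012, -0.084, -0.996]] -0.015676401189606767 [[515.15863714   0.         324.41292695]
 [  0.         515.15863714 232.9726826 ]
 [  0.           0.           1.        ]]
side [0.4231427  1.26254613 1.01468576] [[-0.996, -0.063, 0.064], [-0.089, 0.601, -0.795], [0.012, -0.797, -0.604]] -0.05759861473980932 [[591.6034117    0.         325.06146817]
 [  0.         591.6034117  237.60100361]
 [  0.           0.           1.        ]]
wrist [ 0.27626503 -0.56342429  0.37329556] [[0.344, -0.907, -0.244], [-0.939, -0.333, -0.087], [-0.002, 0.259, -0.966]] 0.0005977598448582789 [[431.58327068   0.         313.16933712]
 [  0.         431.58327068 241.77332693]
 [  0.           0.           1.        ]]
```

View pics/top0.png

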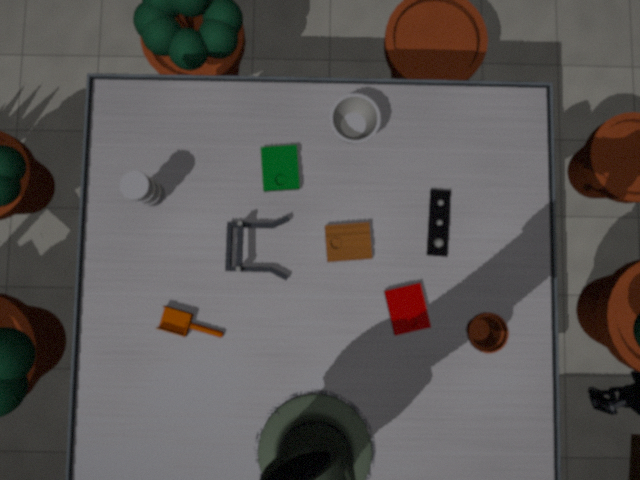

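View pics/side0.png

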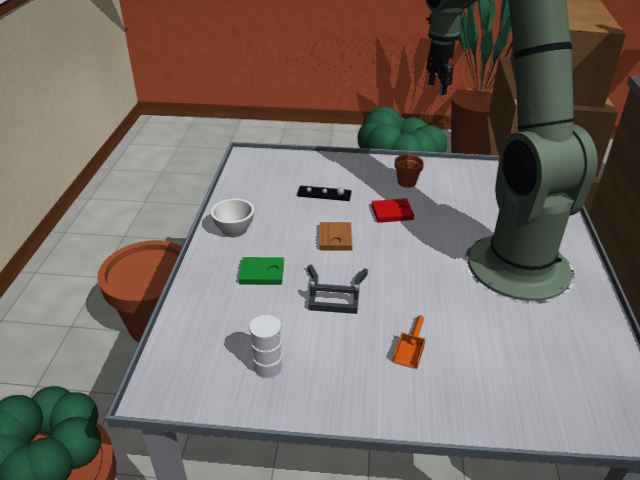

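The top view shows the wooden slide at about (349,241), with its recess at (335,241). The gauge is at about (255,246) with its mouth facing right. The tray is at (439,222), and the large bead looks to be in its lower pocket, near (438,243). The side view agrees: the biggest bead is at (341,192).

```bash
python3 - <<'E'
from h import *
f=snap('top'); g=snap('side')
def comp(f,m,lo,x0,x1,y0,y1):
    M=np.zeros_like(m); M[y0:y1,x0:x1]=m[y0:y1,x0:x1]
    n,l,st,c=cv2.connectedComponentsWithStats(M)
    i=1+np.argmax(st[1:,4]); return (l==i).astype(np.uint8)
def rect(m): 
    c=max(cv2.findContours(m,0,1)[0],key=cv2.contourArea); return cv2.minAreaRect(c),c
for n,F,box in (('top',f,(310,390,205,275)),('side',g,(305,365,210,260))):
    h=cv2.cvtColor(F['color'],cv2.COLOR_RGB2HSV)
    m=comp(F,((h[:,:,1]>100)&(h[:,:,0]<25)).astype(np.uint8),0,*box)
    r,c=rect(m); print(n,'slide',cv2.boxPoints(r).round(1).tolist()); W=ray(F,c.reshape(-1,2),0.018)
    W2=cv2.minAreaRect((W[:,:2]*1000).astype(np.float32)); print(W2, 'n',m.sum())
for n,F,box in (('top',f,(420,460,180,265)),('side',g,(290,360,180,205))):
    h=F['color'].max(2)
    m=comp(F,(h<60).astype(np.uint8),0,*box)
    r,c=rect(m); W=ray(F,c.reshape(-1,2),0.01); print(n,'tray',cv2.minAreaRect((W[:,:2]*1000).astype(np.float32)))
    x0,x1,y0,y1=box; b=np.zeros_like(m); H=cv2.convexHull(c); cv2.fillConvexPoly(b,H,1); b=(b&(h>85)).astype(np.uint8)
    k,l,st,cc=cv2.connectedComponentsWithStats(b)
    for i in range(1,k):
        if st[i,4]>3: print(st[i,4],cc[i],ray(F,cc[i],0.017)[0].round(4))
a=cv2.resize(f['color'][190:300,210:390],None,fx=4.4,fy=4.4,interpolation=cv2.INTER_CUBIC)
cv2.imwrite('pics/c1.png',a[:,:,::-1]); print(a.shape)
b=cv2.resize(g['color'][180:320,280:380],None,fx=4.2,fy=4.2,interpolation=cv2.INTER_CUBIC)
cv2.imwrite('pics/c2.png',b[:,:,::-1])
E
```

```text
top slide [[324.6000061035156, 225.0], [368.8999938964844, 221.60000610351562], [371.70001220703125, 257.6000061035156], [327.3999938964844, 261.0]]
((505.6253967285156, -73.25311279296875), (88.38509368896484, 108.53860473632812), 5.255396366119385) n 1597
side slide [[320.0, 222.0], [351.0, 222.0], [351.0, 249.0], [320.0, 249.0]]
((501.13519287109375, -64.00357818603516), (86.7062759399414, 126.80184936523438), 5.509586334228516) n 878
top tray ((557.6826782226562, -297.27996826171875), (50.455867767333984, 163.1869659423828), 86.72642517089844)
12 [440.5 202.5] [ 0.6051 -0.3     0.017 ]
10 [439.3 222.3] [ 0.556  -0.2968  0.017 ]
27 [438.48148148 243.11111111] [ 0.5047 -0.2946  0.017 ]
side tray ((554.4141845703125, -290.256103515625), (60.75048065185547, 163.3495635986328), 86.69929504394531)
13 [308.61538462 188.61538462] [ 0.6032 -0.2987  0.017 ]
14 [324.5        190.28571429] [ 0.5528 -0.2944  0.017 ]
27 [340.55555556 190.77777778] [ 0.5027 -0.2969  0.017 ]
(484, 792, 3)
```

View pics/c1.png

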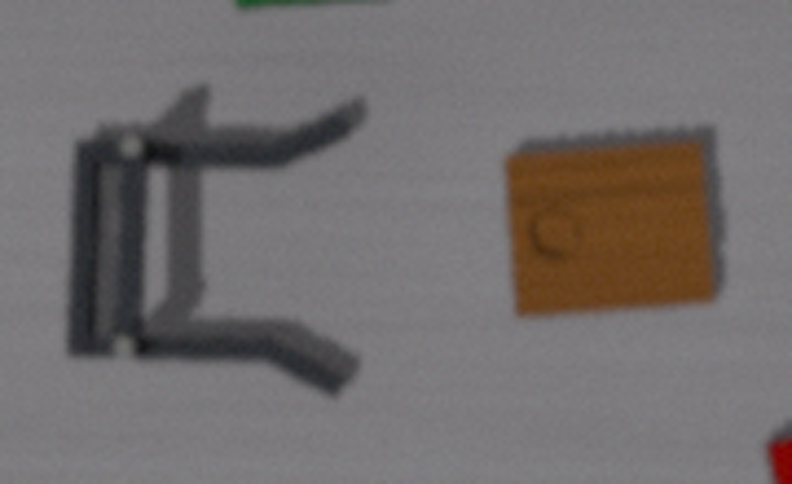

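View pics/c2.png

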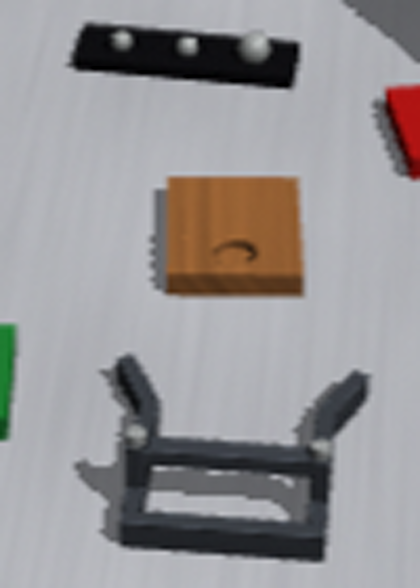

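The crops show the recess near crop pixel (555,232). The gauge screws are at (131,146) and (124,345), and the back stop's outer corners at (78,142) and (68,352). The large bead is in the tray pocket nearest the robot.

```bash
cat >> h.py <<'E'
def plan(tgt,yaw,N):
    """constant tool-axis row (shares) for N rows from the present pose to tgt, tool down, world yaw in deg"""
    s=observe(); p=np.array(s['position']); R0=rot(s['tool_rot']); x=R0[:,0]; psi=np.arctan2(x[1],x[0])
    Rd=lambda a:np.array([[np.cos(a),np.sin(a),0],[np.sin(a),-np.cos(a),0],[0,0,-1]])
    rv=R.from_matrix(R0.T@Rd(np.radians(yaw))).as_rotvec()
    d=(np.radians(yaw)-psi+np.pi)%(2*np.pi)-np.pi
    A=sum(Rd(psi+d*k/N) for k in range(N)); q=np.linalg.solve(A,np.array(tgt)-p)
    print('row',(q/.02).round(3),(np.degrees(rv)/N/6).round(3),'x',N)
E
python3 - <<'E'
from h import *
f=snap('top')
c=lambda a:np.array(a)/4.4+[210,190]-.4
S=ray(f,c([[131,146],[124,345]]),0.056); B=ray(f,c([[78,142],[68,352]]),0.020)
H=ray(f,c([[555,232]]),0.018)
print('screws',S.round(4),'mid',S.mean(0)); print('back',B.round(4),B.mean(0)); print('hole',H)
for P in (S,B):
    d=P[1]-P[0]; print('yaw',np.degrees(np.arctan2(d[1],d[0]))+180-90, np.linalg.norm(d))
plan([0.505,-0.2955,0.12],-3.2,20)
E
```

```text
screws [[0.5427 0.1872 0.056 ]
 [0.4358 0.1878 0.056 ]] mid [0.48923595 0.18748939 0.056     ]
back [[0.5481 0.2221 0.02  ]
 [0.432  0.224  0.02  ]] [0.49001654 0.22309772 0.02      ]
hole [[ 0.50253263 -0.04294603  0.018     ]]
yaw 269.6614028621759 0.10689585402126349
yaw 269.0646946050408 0.11614802751225972
row [ 0.836 -0.609  0.19 ] [-0.     0.     0.195] x 20
```

Request:
move_arm([
  [[0.836,-0.609,0.19,0,0,0.195,1],[0.836,-0.609,0.19,0,0,0.195,1],[0.836,-0.609,0.19,0,0,0.195,1],[0.836,-0.609,0.19,0,0,0.195,1],[0.836,-0.609,0.19,0,0,0.195,1],[0.836,-0.609,0.19,0,0,0.195,1],[0.836,-0.609,0.19,0,0,0.195,1],[0.836,-0.609,0.19,0,0,0.195,1],[0.836,-0.609,0.19,0,0,0.195,1],[0.836,-0.609,0.19,0,0,0.195,1]],
])

```text
clock: 1.3
position: [0.3459, -0.4257, 0.1583]
tool_rot: [3.142, -0.0, 0.147]
force: [0.2, 0.1, 0.1]
grip_width: 0.0854
finger_force: 0.0
```

Request:
move_arm([
  [[0.836,-0.609,0.19,0,0,0.195,1],[0.836,-0.609,0.19,0,0,0.195,1],[0.836,-0.609,0.19,0,0,0.195,1],[0.836,-0.609,0.19,0,0,0.195,1],[0.836,-0.609,0.19,0,0,0.195,1],[0.836,-0.609,0.19,0,0,0.195,1],[0.836,-0.609,0.19,0,0,0.195,1],[0.836,-0.609,0.19,0,0,0.195,1],[0.836,-0.609,0.19,0,0,0.195,1],[0.836,-0.609,0.19,0,0,0.195,1]],
])

```text
clock: 2.3
position: [0.506, -0.2951, 0.1203]
tool_rot: [3.142, -0.0, -0.057]
force: [-0.8, -0.5, 0.2]
grip_width: 0.0856
finger_force: 0.0
```

Request:
move_arm([
  [[0,0,0,0,0,0,1],[0,0,0,0,0,0,1],[0,0,0,0,0,0,1],[0,0,0,0,0,0,1],[0,0,0,0,0,0,1],[0,0,0,0,0,0,1],[0,0,0,0,0,0,1],[0,0,0,0,0,0,1],[0,0,0,0,0,0,1],[0,0,0,0,0,0,1]],
])

```text
clock: 3.3
position: [0.5053, -0.2956, 0.1204]
tool_rot: [-3.142, 0.0, -0.057]
force: [0.0, 0.3, 0.4]
grip_width: 0.0857
finger_force: 0.0
```

```bash
python3 - <<'E'
from h import *
f=snap('wrist','w1.png'); print(f['P'],observe()['tool_rot'])
E
```

```text
[ 0.57016475 -0.29873348  0.29776176] [-3.14154653e+00  4.28700518e-05 -5.67100831e-02]
```

View pics/w1.png

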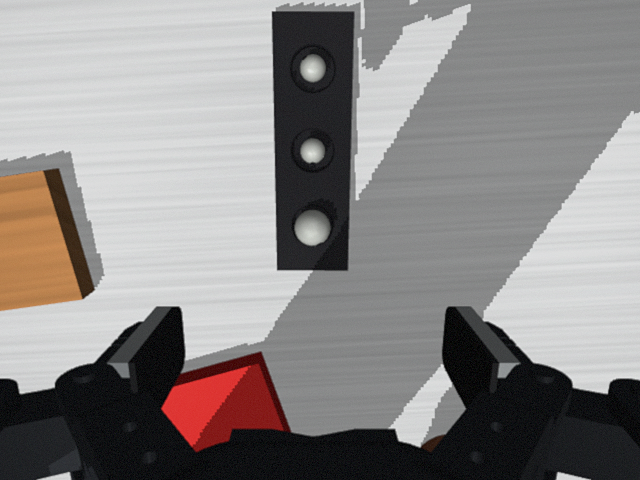

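The wrist view shows the large bead at about (312,227), the small beads at (312,151) and (312,69), and the tray edges running straight down the picture.

```bash
python3 - <<'E'
from h import *
f=snap('wrist'); g=f['color'].min(2)
m=np.zeros_like(g); m[30:265,280:345]=(g[30:265,280:345]>85); 
k,l,st,c=cv2.connectedComponentsWithStats(m)
for i in range(1,k):
    if st[i,4]>150:
        cc=cv2.findContours((l==i).astype(np.uint8),0,1)[0][0]; (u,r)=cv2.minEnclosingCircle(cc); print(u,r,ray(f,u,0.017 if r>15 else .013)[0].round(4))
e=ray(f,[[273,13],[354,12],[347,270],[277,270]],0.01); print(e.round(4).tolist(), e.mean(0))
E
```

```text
(312.1140441894531, 68.02631378173828) 13.342272758483887 [ 0.6046 -0.2997  0.013 ]
(312.26190185546875, 151.1952362060547) 12.018025398254395 [ 0.5544 -0.2969  0.013 ]
(311.67926025390625, 228.22640991210938) 17.338106155395508 [ 0.5043 -0.2936  0.017 ]
[[0.6373, -0.2779, 0.01], [0.635, -0.3268, 0.01], [0.4711, -0.3165, 0.01], [0.4739, -0.2674, 0.01]] [ 0.55433973 -0.29714508  0.01      ]
```

Request:
move_arm([
  [[-0.006,-0.009,0.68,0,0,0,0.06],[-0.006,-0.009,0.68,0,0,0,0.06],[-0.006,-0.009,0.68,0,0,0,0.06],[-0.006,-0.009,0.68,0,0,0,0.06],[-0.006,-0.009,0.68,0,0,0,0.06],[-0.006,-0.009,0.6,0,0,0,0.06],[-0.006,-0.009,0,0,0,0,0.06],[-0.006,-0.009,0,0,0,0,0.06],[0,0,0,0,0,0,0.06],[0,0,0,0,0,0,0.06]],
], grip_force=30)

```text
clock: 4.4
position: [0.5048, -0.2943, 0.041]
tool_rot: [3.141, -0.001, -0.057]
force: [0.6, 0.7, -0.0]
grip_width: 0.0455
finger_force: 0.0
```

```bash
python3 - <<'E'
from h import *
f=snap('wrist','w2.png'); s=observe(); print(s['position'],s['grip_width'])
print(proj(f,s['position']),proj(f,[.5043,-.294,.017]))
E
```

```text
[ 0.50474018 -0.29427065  0.04094932] 0.04505520401322803
[[314.91125347 280.1025881 ]] [[314.26177863 264.14540063]]
```

View pics/w2.png

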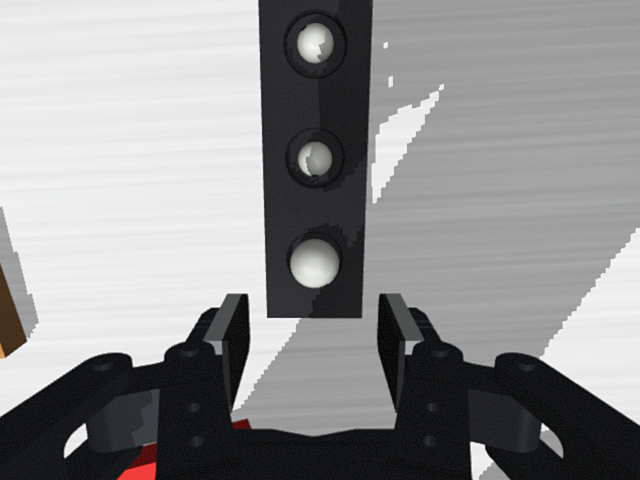

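The view shows the pads straddling the bead line, with the tips' front edge at row 294 and the bead at (315,263). The tips look farther back than the nominal TCP. I'll descend carefully and check with the force reading.

Request:
move_arm([
  [[-0.004,0.0,0.3,0,0,0,0.0],[-0.004,0,0.3,0,0,0,0.0],[-0.004,0,0.3,0,0,0,0.0],[-0.004,0,0.2,0,0,0,0.0],[0,0,0.15,0,0,0,0.0],[0,0,0.1,0,0,0,0.0],[0,0,0.07,0,0,0,0.0],[0,0,0,0,0,0,0.0],[0,0,0,0,0,0,0.0],[0,0,0,0,0,0,0.0]],
], grip_force=30)

```text
clock: 5.45
position: [0.5042, -0.2942, 0.0122]
tool_rot: [3.142, -0.0, -0.057]
force: [0.7, 1.0, 0.2]
grip_width: 0.0428
finger_force: 0.0
```

```bash
python3 - <<'E'
from h import *
s=observe(); f=snap('side'); w=snap('wrist'); p=np.array(s['position']); print(p,s['grip_width'],s['force'])
a=proj(f,[p+[0,0,z] for z in (0,.02,.04)]); print(a.round(1))
u,v=a[0].astype(int); A=cv2.resize(f['color'][v-50:v+20,u-45:u+45],None,fx=6,fy=6,interpolation=cv2.INTER_CUBIC)
for q in a: cv2.circle(A,tuple(int(t) for t in (q-[u-45,v-50])*6),4,(255,0,0),1)
B=w['color'][200:480,100:540]; C=np.zeros((420+280,540,3),np.uint8); C[:420]=A; C[420:,:440]=B
C=cv2.resize(C,None,fx=.85,fy=.85); cv2.imwrite('pics/s3.png',C[:,:,::-1])
E
```

```text
[ 0.50420079 -0.29415212  0.0121658 ] 0.04276240216288287 [0.74484919 0.95831848 0.23281906]
[[340.  192.5]
 [340.1 187.1]
 [340.3 181.6]]
```

View pics/s3.png

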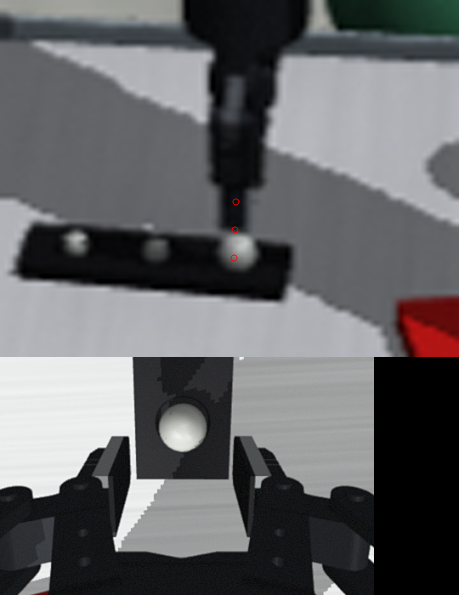

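The side crop shows the near finger's tip ending just above the bead and not covering it, so the real tips seem to be about 30 mm above the stated TCP. I'll close once to test this.

Request:
move_arm([
  [[0,0,0,0,0,0,-0.6],[0,0,0,0,0,0,-0.6],[0,0,0,0,0,0,-0.6],[0,0,0,0,0,0,-0.6],[0,0,0,0,0,0,-0.6],[0,0,0,0,0,0,-0.6],[0,0,0,0,0,0,-0.6],[0,0,0,0,0,0,-0.6],[0,0,0,0,0,0,-0.6],[0,0,0,0,0,0,-0.6]],
], grip_force=20)

```text
clock: 6.55
position: [0.5041, -0.2941, 0.012]
tool_rot: [-3.142, 0.0, -0.057]
force: [0.6, 0.8, -0.6]
grip_width: 0.017
finger_force: 0.0
```

```bash
python3 - <<'E'
from h import *
w=snap('wrist'); s=observe(); print(s['position'],s['grip_width'],s['finger_force'],s['force'])
g=w['color'].max(2)
# tip front corner search: dark finger columns left/right
for u in range(220,420,8):
    c=np.where(g[290:,u]<70)[0]; print(u,(c[0]+290) if len(c) else None,end='; ')
E
```

```text
[ 0.50411811 -0.29414529  0.01200345] 0.016925979751255527 0.0 [-0.71233455  0.0774017   0.38878826]
220 357; 228 343; 236 339; 244 319; 252 307; 260 290; 268 290; 276 290; 284 290; 292 301; 300 308; 308 311; 316 312; 324 310; 332 306; 340 291; 348 290; 356 290; 364 290; 372 305; 380 311; 388 333; 396 341; 404 353; 412 358;
```

Confirmed: the fingers closed to 17 mm with no contact, so the tips were above the bead. I'll reopen to about 34 mm and go down in guarded steps.

Request:
move_arm([
  [[0,0,0,0,0,0,-0.2],[0,0,0,0,0,0,-0.2],[0,0,0,0,0,0,-0.2],[0,0,0,0,0,0,-0.2],[0,0,0.2,0,0,0,-0.2],[0,0,0.2,0,0,0,-0.2],[0,0,0.2,0,0,0,-0.2],[0,0,0.2,0,0,0,-0.2],[0,0,0.2,0,0,0,-0.2],[0,0,0,0,0,0,-0.2]],
])

```text
clock: 7.6
position: [0.5038, -0.2939, -0.0087]
tool_rot: [-3.141, 0.001, -0.057]
force: [0.7, 1.0, -0.1]
grip_width: 0.0341
finger_force: 0.0
```

```bash
python3 - <<'E'
from h import *
w=snap('wrist','w4.png'); s=observe(); print(s['position'],s['grip_width'],s['force'])
print(proj(w,[.5043,-.294,.017]))
E
```

```text
[ 0.50393409 -0.29403739 -0.0083286 ] 0.034033746735782404 [-0.01693252  0.4603279  -0.597044  ]
[[315.32744753 302.26304416]]
```

View pics/w4.png

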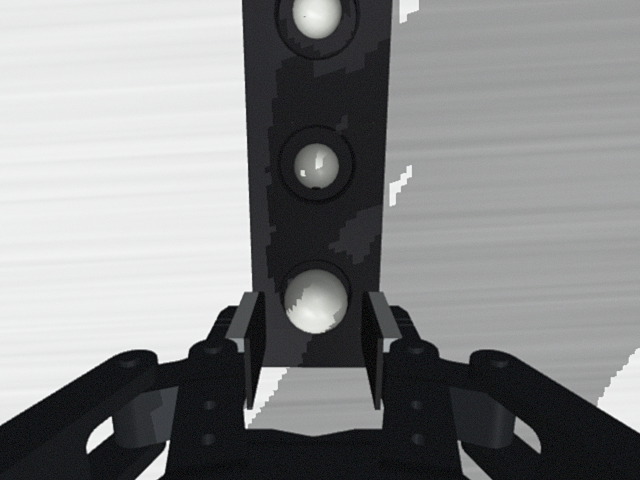

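The pads now flank the bead, which is at (317,301), with tip corners at (264,292) and (369,292) and no contact yet. From the pad geometry the tips sit about 35 mm behind the TCP, so I'll go lower in small steps.

Request:
move_arm([
  [[0.02,0,0.15,0,0,0,-0.2],[0,0,0.15,0,0,0,-0.2],[0,0,0.1,0,0,0,-0.2],[0,0,0.1,0,0,0,-0.2],[0,0,0,0,0,0,-0.2],[0,0,0,0,0,0,-0.2],[0,0,0,0,0,0,-0.2],[0,0,0,0,0,0,-0.2],[0,0,0,0,0,0,-0.2],[0,0,0,0,0,0,-0.2]],
])

```text
clock: 8.65
position: [0.5045, -0.2942, -0.018]
tool_rot: [3.142, -0.0, -0.057]
force: [-0.2, 0.1, -1.0]
grip_width: 0.0343
finger_force: 0.0
```

Request:
move_arm([
  [[0,0,0.05,0,0,0,-0.25],[0,0,0.05,0,0,0,-0.25],[0,0,0.05,0,0,0,-0.25],[0,0,0,0,0,0,-0.25],[0,0,0,0,0,0,-0.25],[0,0,0,0,0,0,-0.25],[0,0,0,0,0,0,-0.25],[0,0,0,0,0,0,-0.25],[0,0,0,0,0,0,-0.25],[0,0,0,0,0,0,-0.25]],
])

```text
clock: 9.65
position: [0.5045, -0.2941, -0.021]
tool_rot: [-3.142, -0.0, -0.057]
force: [-0.4, -0.4, 0.4]
grip_width: 0.0322
finger_force: 0.0
```

Request:
move_arm([
  [[0,0,0.05,0,0,0,-0.25],[0,0,0.05,0,0,0,-0.25],[0,0,0,0,0,0,-0.25],[0,0,0,0,0,0,-0.6],[0,0,0,0,0,0,-0.6],[0,0,0,0,0,0,-0.6],[0,0,0,0,0,0,-0.6],[0,0,0,0,0,0,-0.6],[0,0,0,0,0,0,-0.6],[0,0,0,0,0,0,-0.6]],
], grip_force=25)

```text
clock: 10.65
position: [0.5045, -0.2942, -0.023]
tool_rot: [3.142, -0.0, -0.057]
force: [0.2, -0.0, 1.9]
grip_width: 0.0216
finger_force: 24.4
```

The width is 21.6 mm, below the 24 mm diameter, so the tips are gripping above the bead's equator. I'll reopen and go lower.

Request:
move_arm([
  [[0,0,0,0,0,0,-0.25],[0,0,0,0,0,0,-0.25],[0,0,0,0,0,0,-0.25],[0,0,0.1,0,0,0,-0.25],[0,0,0.1,0,0,0,-0.25],[0,0,0.05,0,0,0,-0.25],[0,0,0,0,0,0,-0.25],[0,0,0,0,0,0,-0.25],[0,0,0,0,0,0,-0.25],[0,0,0,0,0,0,-0.25]],
])

```text
clock: 11.65
position: [0.5047, -0.2943, -0.0257]
tool_rot: [3.141, -0.001, -0.057]
force: [-15.1, 8.3, 54.1]
grip_width: 0.0323
finger_force: 27.0
```

Request:
move_arm([
  [[0,0,0.05,0,0,0,-0.25],[0,0,0.05,0,0,0,-0.25],[0,0,0,0,0,0,-0.25],[0,0,0,0,0,0,-0.6],[0,0,0,0,0,0,-0.6],[0,0,0,0,0,0,-0.6],[0,0,0,0,0,0,-0.6],[0,0,0,0,0,0,-0.6],[0,0,0,0,0,0,-0.6],[0,0,0,0,0,0,-0.6]],
], grip_force=25)

```text
clock: 12.65
position: [0.5047, -0.2944, -0.0258]
tool_rot: [3.141, -0.001, -0.057]
force: [-24.6, 14.0, 95.1]
grip_width: 0.0315
finger_force: 47.6
```

That was contact with the tray: the tips reach the tray top at TCP z ≈ -0.0255, so the earlier height was fine. I'll back off at once.

Request:
move_arm([
  [[0,0,-0.25,0,0,0,-0.25],[0,0,-0.1,0,0,0,-0.25],[0,0,0,0,0,0,-0.25],[0,0,0,0,0,0,-0.25],[0,0,0,0,0,0,-0.25],[0,0,0,0,0,0,-0.25],[0,0,0,0,0,0,-0.25],[0,0,0,0,0,0,-0.25],[0,0,0,0,0,0,-0.25],[0,0,0,0,0,0,-0.25]],
])

```text
clock: 13.65
position: [0.5045, -0.2942, -0.023]
tool_rot: [3.142, -0.0, -0.057]
force: [0.7, -0.8, 0.8]
grip_width: 0.0324
finger_force: 0.0
```

Request:
move_arm([
  [[0,0,-0.02,0,0,0,-0.6],[0,0,0,0,0,0,-0.6],[0,0,0,0,0,0,-0.6],[0,0,0,0,0,0,-0.6],[0,0,0,0,0,0,-0.6],[0,0,0,0,0,0,-0.6],[0,0,-0.1,0,0,0,-0.6],[0,0,-0.2,0,0,0,-0.6],[0,0,-0.3,0,0,0,-0.6],[0,0,-0.4,0,0,0,-0.6]],
], grip_force=35)

```text
clock: 14.65
position: [0.5044, -0.2941, -0.0021]
tool_rot: [-3.142, 0.0, -0.057]
force: [0.8, -0.6, -0.8]
grip_width: 0.0214
finger_force: 34.3
```

```bash
python3 - <<'E'
from h import *
w=snap('wrist','w5.png'); s=observe(); print(s['position'],s['grip_width'],s['finger_force'],s['force'])
E
```

```text
[ 0.50512348 -0.29451283 -0.00069326] 0.021286098794784863 34.25421953201294 [ 1.55128541 -0.86652129  1.96674051]
```

View pics/w5.png

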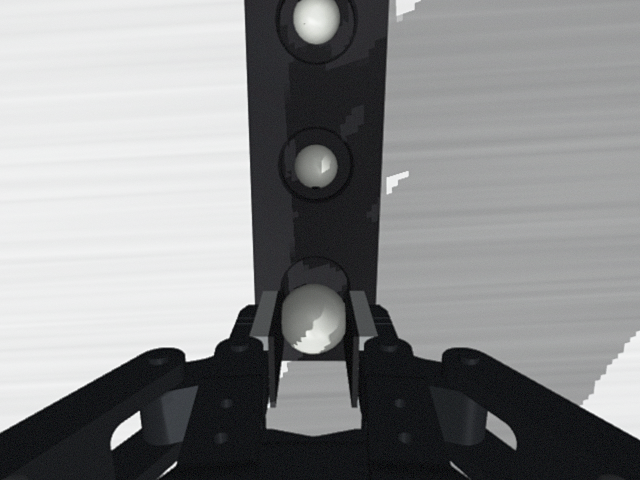

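The bead is held between the pads at (314,318) above its empty pocket, and both small beads are still in place. Next I'll carry it to just before the slide.

```bash
python3 - <<'E'
from h import *
w=snap('wrist'); print(ray(w,[314,318],observe()['position'][2]+.0404), observe()['position'])
plan([0.504,-0.11,0.09],93,20)
E
```

```text
[[ 0.50573596 -0.29403399  0.0391519 ]] [ 0.5051718  -0.29451968 -0.0012481 ]
row [ 0.349 -0.386 -0.228] [ 0.001 -0.    -0.802] x 20
```

Request:
move_arm([
  [[0.349,-0.386,-0.228,0,0,-0.802,-0.6],[0.349,-0.386,-0.228,0,0,-0.802,-0.6],[0.349,-0.386,-0.228,0,0,-0.802,-0.6],[0.349,-0.386,-0.228,0,0,-0.802,-0.6],[0.349,-0.386,-0.228,0,0,-0.802,-0.6],[0.349,-0.386,-0.228,0,0,-0.802,-0.6],[0.349,-0.386,-0.228,0,0,-0.802,-0.6],[0.349,-0.386,-0.228,0,0,-0.802,-0.6],[0.349,-0.386,-0.228,0,0,-0.802,-0.6],[0.349,-0.386,-0.228,0,0,-0.802,-0.6]],
])

```text
clock: 15.75
position: [0.5453, -0.2012, 0.0433]
tool_rot: [3.141, -0.0, 0.787]
force: [0.3, -0.7, -0.2]
grip_width: 0.0214
finger_force: 34.3
```

Request:
move_arm([
  [[0.349,-0.386,-0.228,0,0,-0.802,-0.6],[0.349,-0.386,-0.228,0,0,-0.802,-0.6],[0.349,-0.386,-0.228,0,0,-0.802,-0.6],[0.349,-0.386,-0.228,0,0,-0.802,-0.6],[0.349,-0.386,-0.228,0,0,-0.802,-0.6],[0.349,-0.386,-0.228,0,0,-0.802,-0.6],[0.349,-0.386,-0.228,0,0,-0.802,-0.6],[0.349,-0.386,-0.228,0,0,-0.802,-0.6],[0.349,-0.386,-0.228,0,0,-0.802,-0.6],[0.349,-0.386,-0.228,0,0,-0.802,-0.6]],
])

```text
clock: 16.75
position: [0.5031, -0.1092, 0.0889]
tool_rot: [3.141, 0.0, 1.627]
force: [-0.0, -0.5, -0.7]
grip_width: 0.0216
finger_force: 34.2
```

Request:
move_arm([
  [[0,0,0,0,0,0,-0.6],[0,0,0,0,0,0,-0.6],[0,0,0,0,0,0,-0.6],[0,0,0,0,0,0,-0.6],[0,0,0,0,0,0,-0.6],[0,0,0,0,0,0,-0.6],[0,0,0,0,0,0,-0.6],[0,0,0,0,0,0,-0.6],[0,0,0,0,0,0,-0.6],[0,0,0,0,0,0,-0.6]],
])

```text
clock: 17.75
position: [0.5034, -0.1096, 0.0886]
tool_rot: [3.142, -0.0, 1.623]
force: [-0.8, -0.1, 0.1]
grip_width: 0.0213
finger_force: 34.3
```

```bash
python3 - <<'E'
from h import *
w=snap('wrist','w6.png'); s=observe(); print(s['position'],s['tool_rot'],s['grip_width'],s['finger_force'])
h=cv2.cvtColor(w['color'],cv2.COLOR_RGB2HSV); m=((h[:,:,1]>90)&(h[:,:,0]<25)&(h[:,:,0]>8)).astype(np.uint8)
c=max(cv2.findContours(m,0,1)[0],key=cv2.contourArea); print(cv2.approxPolyDP(c,6,True).reshape(-1,2).tolist())
print('expect hole',proj(w,[.5027,-.0432,.018]),'slide centre',proj(w,[.5056,-.0733,.018]))
E
```

```text
[ 0.50338697 -0.10959373  0.08862269] [3.14155191e+00 1.82038698e-05 1.62301617e+00] 0.021628940067784964 34.258060455322266
[[395, 74], [231, 81], [247, 272], [393, 267]]
expect hole [[319.04574769 126.13422016]] slide centre [[321.19330901 180.7115346 ]]
```

View pics/w6.png

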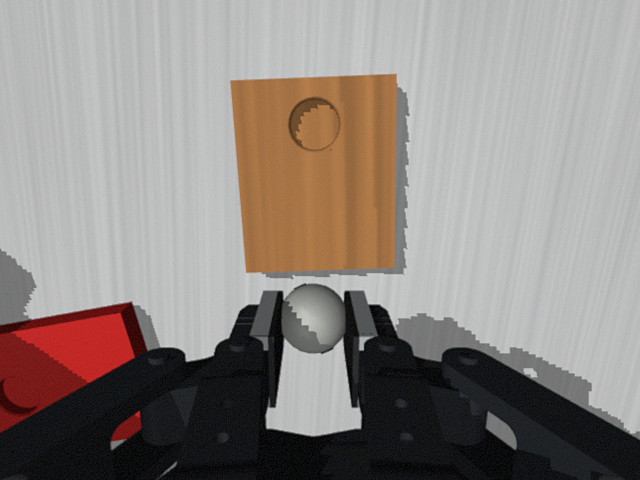

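The wrist view shows the slide's top face with corners (395,74), (231,81), (247,272) and (393,267), the recess at (315,124), and the bead in the pads at (314,318).

```bash
python3 - <<'E'
from h import *
w=snap('wrist')
H=ray(w,[314.5,124.5],.018)[0]; C=ray(w,[[395.5,74],[231,81],[246.5,272.5],[393.5,267.5]],.018)
print('hole',H,'C',C.round(4).tolist(),C.mean(0))
fr=C[:2].mean(0); re=C[2:].mean(0); d=fr-re; print('yaw',np.degrees(np.arctan2(d[1],d[0])),np.linalg.norm(d),np.linalg.norm(C[0]-C[1]))
e=C[1]-C[0]; print('front edge ang',np.degrees(np.arctan2(e[1],e[0])))
z=observe()['position'][2]; print('bead',ray(w,[314,318],z+.0404),observe()['position'])
plan([H[0],H[1],0.02],96,10)
plan([H[0],H[1],-0.015],96,10)
E
```

```text
hole [ 0.50014372 -0.04249946  0.018     ] C [[0.5423, -0.014, 0.018], [0.4538, -0.0222, 0.018], [0.4635, -0.1311, 0.018], [0.5522, -0.1233, 0.018]] [ 0.50298078 -0.07265553  0.018     ]
yaw 95.11556306008067 0.109560468896858 0.08888090135705688
front edge ang -174.74457488691488
bead [[ 0.50304843 -0.10730844  0.12900493]] [ 0.50336651 -0.10957195  0.08860493]
row [0.336 0.009 0.343] [ 0.   -0.   -0.05] x 10
row [0.336 0.009 0.518] [ 0.   -0.   -0.05] x 10
```

```bash
python3 - <<'E'
from h import *
plan([.501,-.0445,0.015],95,8)
E
```

```text
row [0.407 0.013 0.46 ] [ 0.    -0.    -0.042] x 8
```

Request:
move_arm([
  [[0.407,0.013,0.46,0,0,-0.042,-0.6],[0.407,0.013,0.46,0,0,-0.042,-0.6],[0.407,0.013,0.46,0,0,-0.042,-0.6],[0.407,0.013,0.46,0,0,-0.042,-0.6],[0.407,0.013,0.46,0,0,-0.042,-0.6],[0.407,0.013,0.46,0,0,-0.042,-0.6],[0.407,0.013,0.46,0,0,-0.042,-0.6],[0.407,0.013,0.46,0,0,-0.042,-0.6],[0,0,0,0,0,0,-0.6],[0,0,0,0,0,0,-0.6]],
])

```text
clock: 18.85
position: [0.501, -0.0444, 0.0149]
tool_rot: [-3.141, 0.0, 1.659]
force: [-0.6, 0.2, -0.0]
grip_width: 0.0212
finger_force: 34.3
```

```bash
python3 - <<'E'
from h import *
for i in range(2): w=snap('wrist')
s=observe(); print(s['position'],s['tool_rot'])
h=cv2.cvtColor(w['color'],cv2.COLOR_RGB2HSV); m=((h[:,:,1]>90)&(h[:,:,0]<25)&(h[:,:,0]>8)).astype(np.uint8)
c=max(cv2.findContours(m,0,1)[0],key=cv2.contourArea); a=cv2.approxPolyDP(cv2.convexHull(c),8,True).reshape(-1,2); print(a.tolist()); print(ray(w,a,.018).round(4).tolist())
plan([.501,-.0445,-.0147],95,8)
E
```

```text
[ 0.50126322 -0.0448494   0.0152857 ] [3.14120030e+00 2.53658533e-04 1.65773542e+00]
[[420, 224], [411, 349], [213, 353], [204, 225], [213, 217]]
[[0.5425, -0.0139, 0.018], [0.5471, -0.0711, 0.018], [0.4587, -0.0808, 0.018], [0.4534, -0.0221, 0.018], [0.457, -0.0184, 0.018]]
row [ 0.002 -0.001  0.187] [ 0.  0. -0.] x 8
```

Request:
move_arm([
  [[0,0.01,0.25,0,0,0,-0.6],[0,0.01,0.25,0,0,0,-0.6],[0,0,0.25,0,0,0,-0.6],[0,0,0.2,0,0,0,-0.6],[0,0,0.2,0,0,0,-0.6],[0,0,0.15,0,0,0,-0.6],[0,0,0.1,0,0,0,-0.6],[0,0,0.08,0,0,0,-0.6],[0,0,0,0,0,0,-0.6],[0,0,0,0,0,0,-0.6]],
])

```text
clock: 19.95
position: [0.5015, -0.0444, -0.0145]
tool_rot: [3.142, 0.0, 1.658]
force: [-0.4, 0.0, 0.3]
grip_width: 0.0213
finger_force: 34.3
```

Request:
move_arm([
  [[0,-0.05,0.02,0,0,0,-0.6],[0,0,0,0,0,0,-0.6],[0,0,0,0,0,0,-0.6],[0,0,0,0,0,0,-0.4],[0,0,0,0,0,0,-0.35],[0,0,0,0,0,0,-0.3],[0,0,0,0,0,0,-0.2],[0,0,0,0,0,0,-0.1],[0,0,0,0,0,0,-0.1],[0,0,0,0,0,0,-0.1]],
])

```text
clock: 20.95
position: [0.5004, -0.0445, -0.015]
tool_rot: [-3.142, -0.0, 1.658]
force: [-0.4, 0.4, 0.6]
grip_width: 0.0385
finger_force: 0.0
```

```bash
python3 - <<'E'
from h import *
w=snap('wrist'); s=observe(); print(s['position'],s['grip_width'],s['force'])
h=cv2.cvtColor(w['color'],cv2.COLOR_RGB2HSV)
# bead: unsaturated pixels within slide region
m=(h[200:420,262:370,1]<60).astype(np.uint8)&(h[200:420,262:370,2]>60)
k,l,st,c=cv2.connectedComponentsWithStats(m.astype(np.uint8))
for i in range(1,k):
    if st[i,4]>200:
        print(st[i],c[i]+[262,200]); u=cv2.minEnclosingCircle(cv2.findContours((l==i).astype(np.uint8),0,1)[0][0]); print(u); print(ray(w,np.array(u[0])+[262,200],.022))
E
```

```text
[ 0.50044755 -0.04452266 -0.01501377] 0.03816347124914741 [-0.56423728 -0.43433001  0.37917235]
[   0    0  108   33 3472] [315.28801843 215.57603687]
((53.5, 16.0), 55.841392517089844)
[[ 0.49749114 -0.00716224  0.022     ]]
[  17   82   68   68 3547] [312.58923034 315.39864674]
((50.444664001464844, 115.13240814208984), 34.320289611816406)
[[ 0.49956173 -0.04273945  0.022     ]]
```

The bead sits at (0.4996, -0.0427), in the recess. Next I'll rise and go behind the slide's rear edge.

Request:
move_arm([
  [[0,0,-0.5,0,0,0,-0.1],[0,0,-1,0,0,0,0.0],[0,0,-1,0,0,0,0.1],[-0.5,0.0,-0.5,0,0,0,0.2],[-0.8,0,0,0,0,0,0.2],[-0.8,0,0,0,0,0,0.2],[-0.8,0,0,0,0,0,0.2],[-0.8,0,0,0,0,0,0.2],[-0.8,0,0,0,0,0,0.2],[-0.75,0,0,0,0,0,0.2]],
])

```text
clock: 22.0
position: [0.5097, -0.15, 0.0457]
tool_rot: [3.141, 0.0, 1.658]
force: [0.1, 0.4, -0.5]
grip_width: 0.0518
finger_force: 0.0
```

```bash
cat >> h.py <<'E'
def slide(w,name='s'):
    h=cv2.cvtColor(w['color'],cv2.COLOR_RGB2HSV); m=((h[:,:,1]>90)&(h[:,:,0]<25)&(h[:,:,0]>8)).astype(np.uint8)
    c=max(cv2.findContours(m,0,1)[0],key=cv2.contourArea); a=cv2.approxPolyDP(cv2.convexHull(c),6,True).reshape(-1,2)
    print(name,[(tuple(p),tuple((q[:2]*1000).round(1))) for p,q in zip(a.tolist(),ray(w,a,.018))])
    M=np.zeros_like(m); cv2.fillConvexPoly(M,cv2.convexHull(c),1); M=(M&(h[:,:,1]<60)).astype(np.uint8); M=cv2.morphologyEx(M,cv2.MORPH_OPEN,np.ones((5,5)))
    k,l,st,cc=cv2.connectedComponentsWithStats(M)
    for i in range(1,k):
        if st[i,4]>150: print('bead?',st[i].tolist(),cc[i].round(1),(ray(w,cc[i],.022)[0]*1000).round(1))
E
python3 - <<'E'
from h import *
snap('wrist'); w=snap('wrist'); print(observe()['position'],observe()['grip_width']); slide(w)
plan([.5085,-.150,-.027],95,10)
E
```

```text
[ 0.50956232 -0.15127678  0.04533443] 0.05114188789204077
s [((419, 0), (np.float64(544.2), np.float64(-31.1))), ((407, 212), (np.float64(552.1), np.float64(-122.8))), ((222, 213), (np.float64(463.2), np.float64(-130.8))), ((209, 0), (np.float64(454.9), np.float64(-38.6)))]
bead? [285, 0, 56, 49, 2237] [312.5  20.7] [499.6 -43.8  22. ]
row [ 0.007 -0.005  0.362] [ 0.     0.001 -0.002] x 10
```

Request:
move_arm([
  [[0,0,0.36,0,0,0,0.2],[0,0,0.36,0,0,0,0.2],[0,0,0.36,0,0,0,0.2],[0,0,0.36,0,0,0,0.2],[0,0,0.36,0,0,0,0.2],[0,0,0.36,0,0,0,0.2],[0,0,0.36,0,0,0,0.2],[0,0,0.36,0,0,0,0.2],[0,0,0.36,0,0,0,0.2],[0,0,0.36,0,0,0,0.2]],
])

```text
clock: 23.1
position: [0.5096, -0.1491, -0.0276]
tool_rot: [-3.142, -0.0, 1.658]
force: [-0.0, -0.3, 0.3]
grip_width: 0.0513
finger_force: 0.0
```

Request:
move_arm([
  [[0.2,0,0,0,0,0,0.2],[0.15,0,0,0,0,0,0.2],[0.1,0,0,0,0,0,0.2],[0.1,0,0,0,0,0,0.2],[0.1,0,0,0,0,0,0.2],[0.1,0,0,0,0,0,0.2],[0.1,0,0,0,0,0,0.2],[0,0,0,0,0,0,0.2],[0,0,0,0,0,0,0.2],[0,0,0,0,0,0,0.2]],
])

```text
clock: 24.1
position: [0.508, -0.132, -0.0271]
tool_rot: [-3.141, -0.0, 1.658]
force: [0.8, -0.4, 0.7]
grip_width: 0.051
finger_force: 0.0
```

```bash
python3 - <<'E'
from h import *
w=snap('wrist'); s=observe(); print(s['position'],s['tool_rot'],s['grip_width'],s['force']); slide(w); slide(snap('top'),'top')
E
```

```text
[ 0.5080366  -0.13206278 -0.02707461] [-3.14143122e+00 -2.45138015e-04  1.65824569e+00] 0.05125093180521648 [0.03245268 0.43596887 0.45043982]
s [((477, 0), (np.float64(543.9), np.float64(-28.7))), ((451, 296), (np.float64(551.6), np.float64(-115.8))), ((178, 295), (np.float64(462.3), np.float64(-123.3))), ((153, 0), (np.float64(454.8), np.float64(-36.4)))]
bead? [269, 0, 89, 56, 3837] [312.5  22.5] [499.3 -39.1  22. ]
top [((487, 49), (np.float64(1000.1), np.float64(-420.3))), ((467, 79), (np.float64(920.3), np.float64(-368.4))), ((394, 76), (np.float64(924.0), np.float64(-183.9))), ((384, 39), (np.float64(1020.3), np.float64(-158.3))), ((403, 0), (np.float64(1125.1), np.float64(-206.5))), ((468, 0), (np.float64(1129.3), np.float64(-373.3)))]
```

```bash
python3 - <<'E'
from h import *
plan([.4845,-.0305,-.027],89.4,20)
E
```

```text
row [ 0.256 -0.048 -0.   ] [-0.    -0.     0.047] x 20
```

Request:
move_arm([
  [[0.256,-0.048,0,0,0,0.047,0.2],[0.256,-0.048,0,0,0,0.047,0.2],[0.256,-0.048,0,0,0,0.047,0.2],[0.256,-0.048,0,0,0,0.047,0.2],[0.256,-0.048,0,0,0,0.047,0.2],[0.256,-0.048,0,0,0,0.047,0.2],[0.256,-0.048,0,0,0,0.047,0.2],[0.256,-0.048,0,0,0,0.047,0.2],[0.256,-0.048,0,0,0,0.047,0.2],[0.256,-0.048,0,0,0,0.047,0.2]],
])

```text
clock: 25.2
position: [0.4951, -0.0813, -0.027]
tool_rot: [-3.142, -0.0, 1.609]
force: [-0.4, -1.1, -1.4]
grip_width: 0.0512
finger_force: 0.5
```

```bash
python3 - <<'E'
from h import *
w=snap('wrist'); s=observe(); print(s['position'],s['tool_rot'],s['force']); slide(w)
E
```

```text
[ 0.49500554 -0.08035018 -0.0269895 ] [-3.14157353e+00 -5.11524945e-04  1.60913560e+00] [ 0.2829706   0.88326928 -0.28703716]
s [((478, 0), (np.float64(536.3), np.float64(20.2))), ((450, 297), (np.float64(539.1), np.float64(-67.7))), ((179, 296), (np.float64(450.1), np.float64(-70.7))), ((153, 0), (np.float64(446.7), np.float64(16.8)))]
bead? [271, 0, 88, 67, 4901] [314.3  28.8] [491.5  10.4  22. ]
```

Request:
move_arm([
  [[0.256,-0.048,0,0,0,0.047,0.2],[0.256,-0.048,0,0,0,0.047,0.2],[0.256,-0.048,0,0,0,0.047,0.2],[0.256,-0.048,0,0,0,0.047,0.2],[0.256,-0.048,0,0,0,0.047,0.2],[0.256,-0.048,0,0,0,0.047,0.2],[0.256,-0.048,0,0,0,0.047,0.2],[0.256,-0.048,0,0,0,0.047,0.2],[0.256,-0.048,0,0,0,0.047,0.2],[0.256,-0.048,0,0,0,0.047,0.2]],
])

```text
clock: 26.25
position: [0.4847, -0.0303, -0.027]
tool_rot: [3.142, -0.0, 1.559]
force: [0.5, -1.7, 0.5]
grip_width: 0.0515
finger_force: 0.8
```

```bash
python3 - <<'E'
from h import *
snap('wrist'); w=snap('wrist'); s=observe(); print(s['position'],s['tool_rot'],s['force']); slide(w)
# guides: dark grey in wrist and gauge in side view
for n,F,z in (('wrist',w,.02),):
    g=F['color'].astype(int); 
    for v in (5,20,40,60): print(v,''.join('#' if g[v,u].max()<70 else ('o' if g[v,u,0]-g[v,u,2]>40 else '.') for u in range(0,640,8)))
print('guide tips expected',proj(w,[[.4865-.066,.072,.02],[.4865+.066,.072,.02]]).round())
E
```

```text
[ 0.48471117 -0.02973159 -0.02698412] [-3.14158201e+00 -3.93723672e-04  1.56057744e+00] [-0.4083027  -0.06617627  0.06999586]
s [((478, 0), (np.float64(530.7), np.float64(70.0))), ((451, 297), (np.float64(529.5), np.float64(-17.9))), ((179, 296), (np.float64(440.1), np.float64(-16.6))), ((153, 0), (np.float64(441.0), np.float64(71.0)))]
bead? [270, 0, 88, 59, 4181] [313.1  24.4] [485.1  63.5  22. ]
5 ...........##.......oooooooooooooo...........ooooooooooooooo.......#............
20 ....................oooooooooooooo...........ooooooooooooooo....................
40 ....................ooooooooooooooo........#oooooooooooooooo....................
60 ....................oooooooooooooooooooooooooooooooooooooooo....................
guide tips expected [[ 75.  -5.]
 [562. -11.]]
```

```bash
python3 - <<'E'
from h import *
w=snap('wrist'); g=w['color'].max(2)
for v in (0,3,6,9): 
    d=np.where(g[v]<85)[0]; L=d[d<150]; Rr=d[d>490]
    if len(L) and len(Rr):
        a=ray(w,[[L.max(),v],[Rr.min(),v]],.02); print(v,L.min(),L.max(),Rr.min(),Rr.max(),a.round(4).tolist(),a.mean(0)[:2])
E
```

```text
0 79 100 533 552 [[0.4272, 0.0702, 0.02], [0.545, 0.0689, 0.02]] [0.48612102 0.06955533]
3 84 99 534 546 [[0.4268, 0.0695, 0.02], [0.5454, 0.0682, 0.02]] [0.48611459 0.06881941]
6 90 98 535 539 [[0.4265, 0.0687, 0.02], [0.5457, 0.0674, 0.02]] [0.48610814 0.06808109]
```

Request:
move_arm([
  [[0.3,0,0,0,0,0,0.2],[0.3,0,0,0,0,0,0.2],[0.3,0,0,0,0,0,0.2],[0.3,0,0,0,0,0,0.2],[0.25,0,0,0,0,0,0.2],[0.2,0,0,0,0,0,0.2],[0.15,0,0,0,0,0,0.2],[0,0,0,0,0,0,0.2],[0,0,0,0,0,0,0.2],[0,0,0,0,0,0,0.2]],
])

```text
clock: 27.4
position: [0.4852, 0.0052, -0.027]
tool_rot: [3.142, -0.0, 1.56]
force: [0.8, -0.2, 0.1]
grip_width: 0.0509
finger_force: 0.0
```

```bash
python3 - <<'E'
from h import *
w=snap('wrist'); s=observe(); print(s['position'],s['tool_rot'],s['force']); slide(w); g=w['color'].max(2)
for v in range(2,160,20): 
    d=np.where(g[v]<85)[0]; L=d[d<150]; Rr=d[d>482]
    if len(L) and len(Rr):
        a=ray(w,[[L.max(),v],[Rr.min(),v]],.02); print(v,L.min(),L.max(),Rr.min(),Rr.max(),a.round(4).tolist(),a.mean(0)[:2])
E
```

```text
[ 0.48520437  0.00511314 -0.02698138] [3.14156705e+00 5.67519678e-05 1.55946790e+00] [-0.01777869 -0.23695549  0.55783455]
s [((478, 1), (np.float64(531.4), np.float64(104.2))), ((450, 294), (np.float64(529.7), np.float64(17.6))), ((178, 293), (np.float64(440.5), np.float64(19.0))), ((151, 0), (np.float64(441.0), np.float64(105.5)))]
bead? [268, 0, 88, 60, 4291] [311.4  25. ] [485.3  97.9  22. ]
2 120 149 483 555 [[0.4411, 0.1045, 0.02], [0.5321, 0.1034, 0.02]] [0.48658559 0.10396733]
22 113 146 485 561 [[0.4397, 0.0996, 0.02], [0.533, 0.0985, 0.02]] [0.48639823 0.09900905]
42 106 139 492 568 [[0.4372, 0.0945, 0.02], [0.5355, 0.0934, 0.02]] [0.48634575 0.0939393 ]
62 100 132 500 574 [[0.4347, 0.0894, 0.02], [0.5382, 0.0881, 0.02]] [0.48643273 0.08875465]
82 58 125 507 581 [[0.432, 0.0841, 0.02], [0.5407, 0.0828, 0.02]] [0.48637943 0.08345466]
102 86 118 514 587 [[0.4293, 0.0787, 0.02], [0.5433, 0.0774, 0.02]] [0.4863249 0.0780337]
122 78 111 522 543 [[0.4266, 0.0732, 0.02], [0.5462, 0.0718, 0.02]] [0.48641459 0.0724859 ]
```

Request:
move_arm([
  [[0.3,0,0,0,0,0,0.2],[0.35,0,0,0,0,0,0.2],[0.35,0,0,0,0,0,0.2],[0.35,0,0,0,0,0,0.2],[0.35,0,0,0,0,0,0.2],[0.35,0,0,0,0,0,0.2],[0.35,0,0,0,0,0,0.2],[0.3,0,0,0,0,0,0.2],[0.2,0,0,0,0,0,0.2],[0.1,0,0,0,0,0,0.2]],
])

```text
clock: 28.45
position: [0.4858, 0.0658, -0.027]
tool_rot: [-3.142, -0.0, 1.56]
force: [-0.1, -1.6, -0.4]
grip_width: 0.0512
finger_force: 0.6
```

```bash
python3 - <<'E'
from h import *
w=snap('wrist'); s=observe(); print(s['position'],s['tool_rot'],s['force']); slide(w); g=w['color'].max(2)
for v in range(2,160,26): 
    d=np.where(g[v]<85)[0]; L=d[d<152]; Rr=d[d>478]
    if len(L) and len(Rr):
        a=ray(w,[[L.max(),v],[Rr.min(),v]],.02); print(v,L.max(),Rr.min(),a.mean(0)[:2])
E
```

```text
[ 0.48590748  0.06588511 -0.0269661 ] [ 3.14144363e+00 -2.24007342e-04  1.56023231e+00] [ 0.00295544  0.37027967 -0.10684827]
s [((478, 0), (np.float64(531.9), np.float64(165.1))), ((450, 297), (np.float64(530.4), np.float64(77.2))), ((178, 295), (np.float64(441.0), np.float64(78.9))), ((152, 0), (np.float64(441.9), np.float64(166.1)))]
bead? [269, 0, 88, 65, 4679] [312.4  27.3] [486.1 157.9  22. ]
2 151 479 [0.4868517  0.16457303]
28 151 479 [0.48678762 0.15810391]
54 151 479 [0.48672167 0.15144768]
80 151 479 [0.48665379 0.14459618]
106 151 479 [0.48658388 0.1375408 ]
```

Request:
move_arm([
  [[0.12,0,0,0,0,0,0.2],[0.12,0,0,0,0,0,0.2],[0.12,0,0,0,0,0,0.2],[0.1,0,0,0,0,0,0.2],[0.1,0,0,0,0,0,0.2],[0.1,0,0,0,0,0,0.2],[0.1,0,0,0,0,0,0.2],[0.1,0,0,0,0,0,0.2],[0.05,0,0,0,0,0,0.2],[0.05,0,0,0,0,0,0.2]],
])

```text
clock: 29.5
position: [0.486, 0.0846, -0.027]
tool_rot: [-3.142, 0.0, 1.56]
force: [0.1, -1.5, 0.5]
grip_width: 0.0512
finger_force: 0.8
```

Request:
move_arm([
  [[0.05,0,0,0,0,0,0.2],[0.05,0,0,0,0,0,0.2],[0.05,0,0,0,0,0,0.2],[0.05,0,0,0,0,0,0.2],[0.05,0,0,0,0,0,0.2],[0,0,0,0,0,0,0.2],[0,0,0,0,0,0,0.2],[0,0,0,0,0,0,0.2],[0,0,0,0,0,0,0.2],[0,0,0,0,0,0,0.2]],
])

```text
clock: 30.5
position: [0.4861, 0.0895, -0.027]
tool_rot: [3.142, -0.0, 1.56]
force: [-0.6, 0.2, -0.4]
grip_width: 0.0514
finger_force: 0.0
```

Now at the predicted home position with no stop force yet, so I'll creep on until contact.

Request:
move_arm([
  [[0.025,0,0,0,0,0,0.2],[0.025,0,0,0,0,0,0.2],[0.025,0,0,0,0,0,0.2],[0.025,0,0,0,0,0,0.2],[0,0,0,0,0,0,0.2],[0,0,0,0,0,0,0.2],[0,0,0,0,0,0,0.2],[0,0,0,0,0,0,0.2],[0,0,0,0,0,0,0.2],[0,0,0,0,0,0,0.2]],
])

```text
clock: 31.5
position: [0.4861, 0.0911, -0.027]
tool_rot: [-3.142, 0.0, 1.559]
force: [-0.2, -5.5, 0.9]
grip_width: 0.0516
finger_force: 2.6
```

Request:
move_arm([
  [[0.02,0,0,0,0,0,0.2],[0.02,0,0,0,0,0,0.2],[0,0,0,0,0,0,0.2],[0,0,0,0,0,0,0.2],[0,0,0,0,0,0,0.2],[0,0,0,0,0,0,0.2],[0,0,0,0,0,0,0.2],[0,0,0,0,0,0,0.2],[0,0,0,0,0,0,0.2],[0,0,0,0,0,0,0.2]],
])

```text
clock: 32.5
position: [0.4861, 0.0912, -0.027]
tool_rot: [-3.141, 0.001, 1.559]
force: [1.5, -8.5, 1.6]
grip_width: 0.0508
finger_force: 4.6
```

```bash
python3 - <<'E'
from h import *
w=snap('wrist'); s=observe(); print(s['position'],s['tool_rot'],s['force']); slide(w)
E
```

```text
[ 0.48612914  0.09115793 -0.02699538] [-3.14129632e+00  1.33290297e-03  1.55889377e+00] [ 2.13244428 -9.18215801  1.34506805]
s [((476, 23), (np.float64(532.2), np.float64(184.7))), ((451, 297), (np.float64(531.0), np.float64(102.6))), ((178, 297), (np.float64(441.3), np.float64(103.7))), ((154, 24), (np.float64(442.3), np.float64(185.5)))]
bead? [270, 22, 86, 43, 2789] [312.1  39.3] [486.4 180.3  22. ]
```

The slide is firmly against the stop: force is rising with no further motion. I'll back off and lift.

Request:
move_arm([
  [[-0.1,0,0,0,0,0,0.2],[-0.3,0,0,0,0,0,0.2],[-0.6,0,0,0,0,0,0.2],[-1,0,0,0,0,0,0.2],[-1,0,0,0,0,0,0.2],[-0.5,0,-0.5,0,0,0,0.2],[0,0,-1,0,0,0,0.2],[0,0,-1,0,0,0,0.2],[0,0,-1,0,0,0,0.2],[0,0,-1,0,0,0,0.2]],
])

```text
clock: 33.55
position: [0.4852, 0.0214, 0.0638]
tool_rot: [-3.141, -0.0, 1.559]
force: [-1.0, 0.1, -0.3]
grip_width: 0.0509
finger_force: 0.0
```

Request:
move_arm([
  [[0,0,-0.5,0,0,0,0.2],[0,0,0,0,0,0,0.2],[0,0,0,0,0,0,0.2],[0,0,0,0,0,0,0.2],[0,0,0,0,0,0,0.2],[0,0,0,0,0,0,0.2],[0,0,0,0,0,0,0.2],[0,0,0,0,0,0,0.2],[0,0,0,0,0,0,0.2],[0,0,0,0,0,0,0.2]],
])

```text
clock: 34.55
position: [0.4854, 0.0223, 0.073]
tool_rot: [3.142, -0.0, 1.56]
force: [0.3, 0.2, 0.5]
grip_width: 0.0508
finger_force: 0.0
```

```bash
python3 - <<'E'
from h import *
w=snap('wrist'); s=observe(); print(s['clock'],s['position'],s['force']); slide(w)
f=snap('side'); c=f['color'].astype(int)
p=proj(f,[[.4865,.188,.022],[.4865,.158,.018],[.4865,.213,.018]]); print(p.round(1))
u,v=p[0].astype(int)
for r in range(v-14,v+16): print(r,''.join('o' if c[r,x,0]-c[r,x,2]>40 else ('#' if c[r,x].max()<85 else ('+' if c[r,x].max()<140 else '.')) for x in range(u-34,u+34)))
E
```

```text
34.6 [0.48540078 0.02233519 0.07302638] [-1.41812442 -0.07762018 -0.17078895]
s [((407, 0), (np.float64(531.8), np.float64(147.1))), ((401, 97), (np.float64(530.7), np.float64(102.4))), ((227, 97), (np.float64(441.7), np.float64(103.5))), ((221, 0), (np.float64(441.6), np.float64(148.1)))]
[[333.7 295.2]
 [334.6 288.3]
 [332.9 303.4]]
281 ..........+++++####oooooooooooooooooooooooooooooooooooo+#######.....
282 ..........++...+###oooooooooooooooooooooooooooooooooooo#######......
283 .........+++...+###oooooooooooooooooooooooooooooooooooo+####+.......
284 ..........+#++++#####++++++oooooooooooooooooooooooooooo#++++........
285 .........++##+++###################++++++oooooooooooooo+...+........
286 .........++##+##################################++++++#+............
287 .........+##############################################++.+........
288 .........++#########################+####################+++........
289 .........++#######################################+######+++........
290 ++......+++################################################+........
291 +++++++++++#######ooo########
[... 726 characters left out ...]
oooooooooooooooooooooooooooo+####+.........
302 ......++++###########++++++oooooooooooooooooooooooooo+#####.........
303 ......++++#########################+++++ooooooooooooo######.........
304 ......+++#######################################+##++#####+.........
305 ......+++#################################################+.........
306 .....++++#################################################+.........
307 ......+++#################################################+.........
308 .......++#################################################+.........
309 .........+################################################+.........
310 ...........++++###########################################+.........
```

The side view shows the bead in its recess under the bridge, with the slide's leading edge against the back stop and the robot clear of everything.

```bash
python3 -c "
from h import *
print(job_done())"
```

```text
the job is handed in; nothing more can be done
None
```

Job handed in at about 35 s: the large bead sits in the slide's recess under the bridge, and the slide is home against the back stop; while finding the grasp height the fingertips pressed on the pocket tray (wrist force 95 N, under the 120 N limit), and both small beads were still in their pockets when last seen, just after the lift.

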